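Mount the trimming chuck on the banding wheel's pins

TASK

Mount the chuck board (the black round bat with the terracotta chuck on it) on the green banding wheel, ready for work: both brass pins of the wheel must sit in the bat's two holes and the bat must lie flat on the wheel head. Let go of it, and leave the jar and everything else on the table where they are.

Things in the scene. Friction and masses are not known exactly. Their poses are not given: they have to be found in the camera images.
- chuck_grip (a point): Point on the chuck board's axis, 62 mm above its underside, amid the chuck's straight part. z up along the axis, x towards hole_a. Board: one rigid balanced piece, about 0.6 kg: black 16-sided bat 200 mm across, 12 mm thick; terracotta chuck on it: foot flange 84 mm wide up to 22 mm above the underside, then upright open tube, 60 mm outer, 44 mm inner diameter, rim at 90 mm. Starts flat on the table, any yaw
- hole_a (a point): Centre of one of the bat's two holes, at the underside of the bat. The holes go right through, each 15.5 mm wide, 80 mm from the board's axis on opposite sides (160 mm apart), mouths slightly chamfered. z up, x from hole_b to hole_a
- hole_b (a point): The other hole, alike, at the underside of the bat, opposite hole_a. The board may be mounted either way round
- head_center (a point): Centre of the wheel head's top face: a bare metal disc 220 mm across, top face 65 mm above the table, turning with light friction about its vertical axis on the banding wheel's fixed green foot. x points to pin_a, z up. It starts at any angle and turns if pushed
- pin_a (a point): Foot of one of the two brass pins, on the top face of the head. Each pin is 12 mm in diameter, tapering to 6 mm over the top 5 mm, stands 11 mm above the face, 80 mm from the centre, opposite each other (160 mm apart)
- pin_b (a point): Foot of the other brass pin, alike
- jar: Restored terracotta jar with white plaster fills, 148 mm across, 182 mm tall; origin at the centre of its underside. Leave alone
- brush_tin: Yellow tin with brushes, 80 mm across, 105 mm tall, about 220 mm with the brushes; origin at the centre of its underside. Leave alone
- plaster_bowl: Blue plaster bowl, 116 mm across, 50 mm tall; origin at the centre of its underside. Leave alone
- adhesive_jar: Amber glass jar, 68 mm across, 95 mm tall; origin at the centre of its underside. Leave alone
- spatula: Spatula, 190 mm long, lying flat between wheel and board; origin about its middle, x along it. Leave alone
- brush: Flat brush, 180 mm long, lying on the far side; x along it. Leave alone
- rib: Flat wooden rib, 110 x 55 x 8 mm; origin at the centre of its underside. Leave alone

How it is judged:
By the outcome, as a careful person would: the job done as asked, in the order asked, and still so for the second after the job is handed in, with the robot touching nothing.
It also fails if it takes over 43 s, if anything falls off the work surface, if the arm or the gripper's body presses on something with over 40 N, if the wrist force passes 120 N, or if a joint passes its speed limit or range.

ROBOT

A 7-joint arm with a two-finger parallel gripper is mounted at the origin on the work surface. World frame = base frame: x ahead of the robot, y to its left, z up, the work surface at z = 0. Lengths are in m, angles in rad, forces in N, time in s.
With the tool pointing down it reaches from about 0.425 to 0.825 m from the base axis. Payload 3.6 kg.
Tool frame: the origin (TCP) lies midway between the tips of the shut fingers; the grasp point (between the pads) lies 19 mm behind it (arm.hold_point_z is the distance from the TCP to the grasp point, in m); z points along the fingers, y is the line along which they close (so a half turn about z gives the same grasp; the last joint's range is limited). The gripper opens to 85 mm and grips with 20 to 120 N. Pads are 22 mm wide; open, the fingers measure 114 mm over their backs; the gripper's body (76 mm by 85 mm) begins 54 mm behind the grasp point. The pads swing forward as they close: fully open they stand 13 mm farther back than shut.
Start: joints at [1.208, 0.615, -0.013, 1.423, 0.008, 1.103, -0.04], TCP at [0.215, -0.613, 0.231] pointing down, gripper open.
Joint ranges: [-3.12, 3.12], [-0.3, 2.06], [-1.34, 1.32], [0.26, 2.42], [-1.36, 4.5], [0.01, 1.98], [-2.84, 2.84]. Speed limits (rad/s): [2.79, 2.79, 3.14, 3.14, 3.14, 3.14, 3.14].

INTERFACE

Orientations are given as a rotation vector (axis times angle).
In Python, from plant import telemetry, capture, order, arm gives the robot as it stands.
- The arm moves only by the shell command python3 -m jog 'ROWS' [OPENING]. ROWS is JSON, a list that holds one entry, the list of rows, each a list of 4 numbers: the shift along the tool's x, y, z in units of 0.04 m (1.0 is 0.04 m), then the turn about the tool's z in units of 2 rad (1.0 is 2 rad). In form: [[[x, y, z, roll], ...]]. A call has exactly 8 rows; each row shifts and turns the commanded pose from where the row before left it, along the tool's axes as they then stand; what a row does not reach is not made up. A row lasts 1/12 s, in which the tool goes at most 41.7 mm and 7.16 degrees, less where a joint would pass 70% of its speed; a pose out of reach is approached as far as the arm can. A call with a number of a shift or a turn outside -1 to 1 is refused whole. A call with a gripper value outside its range is refused whole. OPENING is the closure, from 0 (fully open) to 1 (shut), set as the call begins (- or left out, the last holds). The fingers move at their own pace and stop on an object; the grip force is fixed at half the most. Time passes only in rows, so rows that do not move let the fingers close, or fill a call up. It gives the time, the measured TCP pose, the force, the opening and the grip force at its end, in the units of the state.
- telemetry.observe(): the state, without advancing time (a new reading comes with each control period).
- capture(name): name is "scene" or "top" or "wrist"; returns a dict with "frame" (400x640x3 uint8, red, green, blue), "camera_matrix" (3x3 intrinsics, pixels), "R" (3x3) and "t" (3): a world point X has camera coordinates R X + t. Camera axes: x right, y down, z forward; pixel columns grow to the right and rows downward; lengths in m; the calibration is good to about 2 mm. A picture is of the moment at which its call begins. There is no depth.
- order.finish_job(): hands the job in; it is judged then, once.
The state is a dict: "t": time; "joints": joint angles; "qd": joint speeds; "joint_torque": joint torques, N m; "tool_pos": TCP position; "tcp_rot": TCP orientation; "wrist_force": force on the tool from outside, world axes, zero at the start; "ft_torque": the same for the moment, N m; "opening": opening from 0.0 (shut) to 1.0 (fully open); "grip_force": force on a finger pad.
Only numpy, scipy, OpenCV 4.12 (cv2) and the standard library are available. Lean on these libraries where they do the work, as an engineer would, in place of code of your own. Each camera call takes 0.05 s, during which the arm holds its last target. There are 200 camera calls.

## Working session

There is one attempt and no reset: what is moved stays moved. The work goes in short steps, Python scripts to look and compute and a shell command to move; the robot and the scene stay as the last step left them, time stands still between calls to the robot, and variables do not carry over. Pictures are saved under pics/ and viewed, at most 10 in all, crops included, and the job is handed in when it is done.

```bash
ls; mkdir -p pics; python3 - <<'E'
from plant import telemetry, capture, order, arm
import cv2,numpy as np
np.set_printoptions(precision=4,suppress=True)
s=telemetry.observe();print(s['t'],s['tool_pos'],s['tcp_rot'],s['opening'],arm.hold_point_z)
for n in("scene","top"):
    c=capture(n);cv2.imwrite(f'pics/{n}0.png',c['frame'][:,:,::-1]);print(n,c['camera_matrix'].tolist(),c['R'],c['t'])
    np.savez(f'{n}0.npz',**c)
E
```

```text
pics
0.0 [ 0.2145 -0.6127  0.2301] [-3.0945 -0.5262  0.0007] 1.0036400499477374 0.0187
scene [[361.78406171652114, 0.0, 317.0351921688983], [0.0, 361.78406171652114, 202.08548987282637], [0.0, 0.0, 1.0]] [[-0.6317  0.7752  0.0002]
 [ 0.5599  0.4565 -0.6914]
 [-0.5361 -0.4367 -0.7224]] [ 0.3183 -0.2454  1.7353]
top [[391.5791044214325, 0.0, 314.579040094374], [0.0, 391.5791044214325, 191.6536057710872], [0.0, 0.0, 1.0]] [[ 0.0191 -0.9998  0.0012]
 [-0.9925 -0.0191 -0.1208]
 [ 0.1208  0.0011 -0.9927]] [-0.0188  0.4978  1.5199]
```

View pics/top0.png

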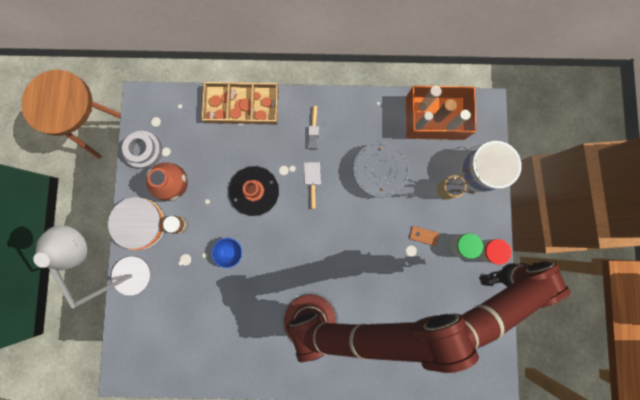

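View pics/scene0.png

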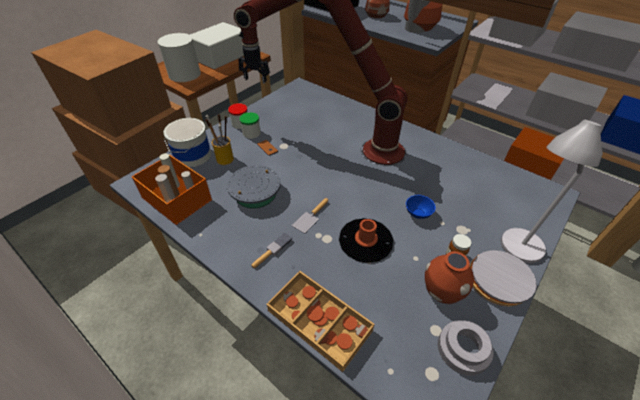

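The top view shows the black board at about (253,190) and the wheel at about (381,169). The pins and holes need zoomed crops.

```bash
cat > h.py <<'E'
import numpy as np,cv2
from plant import telemetry, capture, order, arm
np.set_printoptions(precision=4,suppress=True)
def ray(c,uv,z):
    R=np.array(c['R']);t=np.array(c['t']);K=np.array(c['camera_matrix'])
    o=-R.T@t; d=R.T@np.linalg.solve(K,[*uv,1.]); return o+d*(z-o[2])/d[2]
def proj(c,X):
    p=c['camera_matrix']@(c['R']@np.array(X)+c['t']); return p[:2]/p[2]
E
python3 - <<'E'
from h import *
t=dict(np.load('top0.npz'))
f=t['frame'][:,:,::-1]
a=cv2.resize(f[135:205,345:415],(400,400),interpolation=cv2.INTER_CUBIC)
b=cv2.resize(f[155:225,218:288],(400,400),interpolation=cv2.INTER_CUBIC)
b=cv2.convertScaleAbs(b,alpha=1.8,beta=10)
cv2.imwrite('pics/crop1.png',np.hstack([a,b]))
print(ray(t,(381,169),.065),ray(t,(253,190),.012))
E
```

```text
[ 0.5877 -0.2664  0.065 ] [0.5022 0.2376 0.012 ]
```

View pics/crop1.png

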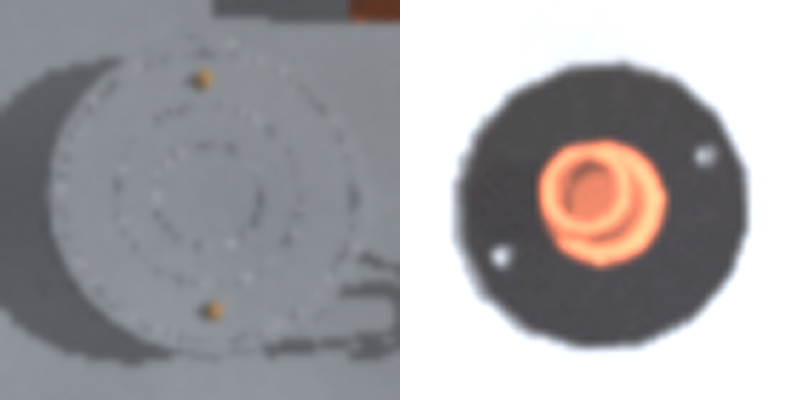

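```bash
python3 - <<'E'
from h import *
for n in('top','scene'):
    t=dict(np.load(n+'0.npz'));hsv=cv2.cvtColor(t['frame'],cv2.COLOR_RGB2HSV)
    wc=proj(t,[.5877,-.2664,.065]);bc=proj(t,[.5022,.2376,.012])
    def blobs(m,c,r):
        k=np.zeros_like(m);cv2.circle(k,tuple(int(v) for v in c),r,255,-1);m=m&k
        N,l,st,ce=cv2.connectedComponentsWithStats(m);return [(st[i,4],ce[i]) for i in range(1,N)]
    pm=cv2.inRange(hsv,(8,90,60),(28,255,255))
    P=[]
    for a,c in blobs(pm,wc,32): print(n,'pin',a,c,ray(t,c,.071)); P.append((a,ray(t,c,.071)))
    blk=cv2.inRange(hsv,(0,0,0),(179,255,75))
    hole=cv2.inRange(hsv,(0,0,45),(179,110,255))
    for a,c in blobs(hole,bc,22 if n=='top' else 24): print(n,'hole',a,c,ray(t,c,.006))
    P=[p[1] for p in sorted(P,key=lambda q:-q[0])[:2]]
    if len(P)==2: d=P[0]-P[1];print('wheel',(P[0]+P[1])/2,np.linalg.norm(d),np.degrees(np.arctan2(d[1],d[0])))
    dark=cv2.inRange(hsv,(0,0,0),(179,255,45));k=np.zeros_like(dark);cv2.circle(k,tuple(int(v) for v in bc),32,255,-1)
    cs,_=cv2.findContours(dark&k,cv2.RETR_EXTERNAL,cv2.CHAIN_APPROX_NONE);cc=cv2.convexHull(max(cs,key=cv2.contourArea))
    W=np.array([ray(t,p[0],.012)[:2] for p in cc]).astype(np.float32);print('board',cv2.minEnclosingCircle(W),cv2.fitEllipse(W))
    for nm,z in(('greenlid',0.08),):
        pass
    print('tin',[ (a,ray(t,c,.05)) for a,c in blobs(cv2.inRange(hsv,(20,120,80),(32,255,255)),proj(t,[.55,-.5,.05]),60) if a>10])
E
```

```text
top pin 3 [380.3333 148.3333] [ 0.6685 -0.2629  0.071 ]
top pin 1 [382. 189.] [ 0.5084 -0.2691  0.071 ]
top hole 1 [252. 167.] [0.5967 0.2461 0.006 ]
top hole 4 [242.5 169.5] [0.5857 0.2842 0.006 ]
top hole 1 [246. 168.] [0.5921 0.2703 0.006 ]
top hole 2 [236.5 173.5] [0.5688 0.3078 0.006 ]
top hole 5 [250. 179.] [0.5474 0.2523 0.006 ]
top hole 46 [256.1304 193.087 ] [0.4906 0.2255 0.006 ]
top hole 7 [243.7143 182.2857] [0.5335 0.2771 0.006 ]
top hole 19 [270.7895 182.0526] [0.5366 0.168  0.006 ]
top hole 23 [235.3913 199.4783] [0.4633 0.3076 0.006 ]
wheel [ 0.5884 -0.266   0.071 ] 0.160217099578901 2.232578303472564
board ((0.5007763504981995, 0.237207293510437), 0.09723136574029922) ((0.5006664991378784, 0.2374097853899002), (0.18991544842720032, 0.1932762861251831), 158.93714904785156)
tin []
scene pin 9 [267.6667 152.8889] [ 0.421  -0.3513  0.071 ]
scene pin 14 [230.7143 160.5714] [ 0.5607 -0.4384  0.071 ]
scene pin 6 [266.5 171. ] [ 0.5112 -0.2693  0.071 ]
scene pin 5 [239. 192.] [ 0.6704 -0.2651  0.071 ]
scene hole 136 [369.9559 218.6324] [0.407  0.1907 0.006 ]
scene hole 3 [344.3333 235.6667] [0.5401 0.1629 0.006 ]
scene hole 3 [387.3333 242.6667] [0.4657 0.3066 0.006 ]
wheel [ 0.4909 -0.3949  0.071 ] 0.16467548301637322 -31.950794343853897
board ((0.5072498321533203, 0.23744548857212067), 0.10351462662220001) ((0.5073966383934021, 0.23726774752140045), (0.19959324598312378, 0.20625700056552887), 127.43644714355469)
tin [(np.int32(96), array([ 0.5523, -0.523 ,  0.05  ]))]
```

The wheel is at about (0.589, -0.266) with its pins at yaw ≈ 2°. The board is at about (0.501, 0.237) with its holes at yaw ≈ -62°. I'll roll the tool first, then swing over to the board.

```bash
python3 -m jog '[[[0,0,-0.1,-0.0567],[0,0,-0.1,-0.0567],[0,0,-0.1,-0.0567],[0,0,-0.1,-0.0567],[0,0,-0.1,-0.0567],[0,0,-0.1,-0.0567],[0.5,0,0,0],[0.97,-0.05,0,0]]]' 0
python3 -m jog '[[[0.98,-0.05,0,0],[0.98,-0.05,0,0],[0.98,-0.05,0,0],[0.98,-0.05,0,0],[0.98,-0.05,0,0],[0.98,-0.05,0,0],[0.98,-0.05,0,0],[0.98,-0.05,0,0]]]'
python3 -m jog '[[[0.98,-0.05,0,0],[0.98,-0.05,0,0],[0.98,-0.05,0,0],[0.98,-0.05,0,0],[0.98,-0.05,0,0],[0.8,-0.49,0,0],[0.8,-0.49,0,0],[0.8,-0.49,0,0]]]'
```

```text
t: 0.77
tool_pos: [0.2395, -0.5659, 0.2541]
tcp_rot: [2.75, 1.517, -0.006]
wrist_force: [0.4, -0.6, -0.0]
opening: 0.998
grip_force: 0.0
t: 1.43
tool_pos: [0.3955, -0.2853, 0.2551]
tcp_rot: [-2.744, -1.529, 0.001]
wrist_force: [0.5, -0.6, -0.2]
opening: 1.001
grip_force: 0.0
t: 2.1
tool_pos: [0.4899, -0.0009, 0.2549]
tcp_rot: [-2.743, -1.529, 0.001]
wrist_force: [0.8, -0.5, -1.0]
opening: 0.997
grip_force: 0.0
```

```bash
python3 -m jog '[[[0.8,-0.45,0,0],[0.8,-0.45,0,0],[0.8,-0.45,0,0],[0.8,-0.45,0,0],[0.8,-0.45,0,0],[0.5,-0.3,0,0],[0,0,0,0],[0,0,0,0]]]'
python3 - <<'E'
from h import *
c=capture('wrist');np.savez('w1.npz',**c);cv2.imwrite('pics/w1.png',c['frame'][:,:,::-1])
s=telemetry.observe();print(s['tool_pos'],s['joints'])
print(c['camera_matrix'],c['R'],c['t'],[proj(c,p) for p in([.502,.237,.09],[.463,.3076,.006],[.537,.168,.006])])
E
```

```text
t: 2.77
tool_pos: [0.4973, 0.2056, 0.2548]
tcp_rot: [-2.741, -1.535, 0.002]
wrist_force: [0.2, -0.7, -0.2]
opening: 0.998
grip_force: 0.0
[0.4979 0.2035 0.2548] [-0.1666  0.4403 -0.3882  1.7068  0.1897  1.0333 -1.1725]
[[360.327    0.     315.5753]
 [  0.     360.327  195.2829]
 [  0.       0.       1.    ]] [[ 0.8533 -0.5215 -0.0016]
 [-0.5013 -0.821   0.2733]
 [-0.1438 -0.2324 -0.9619]] [-0.3173  0.3761  0.522 ] [array([300.7035, 142.0927]), array([236.7946,  93.4632]), array([363.5623, 168.8549])]
```

View pics/w1.png

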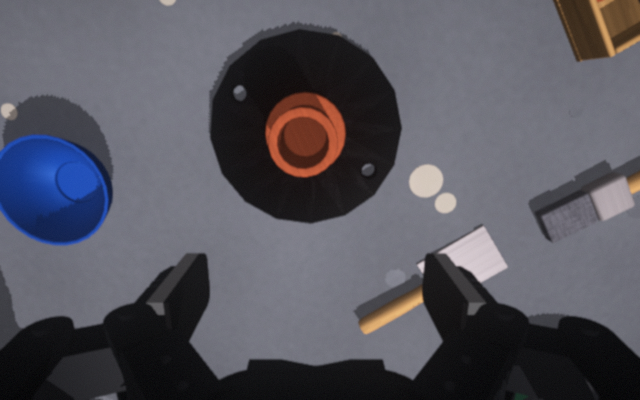

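The wrist view shows the board clearly: holes at about (240,93) and (367,170), rim at about (305,142). Refining from these.

```bash
cat >> h.py <<'E'
def spot(c,uv,r,lo,hi):
    u,v=map(int,uv);hsv=cv2.cvtColor(c['frame'],cv2.COLOR_RGB2HSV);m=cv2.inRange(hsv,lo,hi)
    k=np.zeros_like(m);cv2.circle(k,(u,v),r,255,-1);m&=k
    N,l,st,ce=cv2.connectedComponentsWithStats(m);i=1+np.argmax(st[1:,4]);return ce[i],st[i,4]
def ang(d): return np.degrees(np.arctan2(d[1],d[0]))
def go(s,target):  # remaining shift in tool units
    from scipy.spatial.transform import Rotation as Ro
    return Ro.from_rotvec(s['tcp_rot']).inv().apply(np.array(target)-s['tool_pos'])/.04
E
python3 - <<'E'
from h import *
c=dict(np.load('w1.npz'))
H=[]
for uv in((240,93),(367,170)):
    p,a=spot(c,uv,11,(0,0,50),(179,255,255));H.append(ray(c,p,.006));print(p,a,H[-1])
d=H[1]-H[0];m=(H[0]+H[1])/2;print(m,np.linalg.norm(d),ang(d))
# black outline
hsv=cv2.cvtColor(c['frame'],cv2.COLOR_RGB2HSV);dk=cv2.inRange(hsv,(0,0,0),(179,255,42));dk[232:]=0
cs,_=cv2.findContours(dk,cv2.RETR_EXTERNAL,cv2.CHAIN_APPROX_NONE);cc=cv2.convexHull(max(cs,key=cv2.contourArea))
W=np.array([ray(c,p[0],.012)[:2] for p in cc]).astype(np.float32);print(cv2.minEnclosingCircle(W))
s=telemetry.observe();print(ang(-d), go(s,[m[0],m[1],.062-.0187]))
E
```

```text
[239.2562  92.25  ] 160 [0.4659 0.3073 0.006 ]
[367.2835 169.0315] 127 [0.5404 0.1657 0.006 ]
[0.5032 0.2365 0.006 ] 0.16000116363677017 -62.240300973481794
((0.5030597448348999, 0.23630909621715546), 0.10098927468061447)
117.7596990265182 [ 0.7803 -0.3192  5.2857]
```

```bash
python3 -m jog '[[[0.39,-0.15,0,0],[0.39,-0.15,0.3,0],[0,0,0.8,0],[0,0,0.8,0],[0,0,0.6,0],[0,0,0.5,0],[0,0,0,0],[0,0,0,0]]]'
python3 - <<'E'
from h import *
s=telemetry.observe();print(go(s,[.5027,.2366,.0445]))
E
```

```text
t: 3.48
tool_pos: [0.5044, 0.2347, 0.1347]
tcp_rot: [2.745, 1.526, -0.004]
wrist_force: [0.4, 0.4, -0.0]
opening: 1.007
grip_force: 0.0
[ 0.025  -0.0597  2.2552]
```

```bash
python3 -m jog '[[[0.02,-0.06,0.5,0],[0,0,0.5,0],[0,0,0.5,0],[0,0,0.4,0],[0,0,0.25,0],[0,0,0.1,0],[0,0,0,0],[0,0,0,0]]]'
python3 -m jog '[[[0,0,0,0],[0,0,0,0],[0,0,0,0],[0,0,0,0],[0,0,0,0],[0,0,0,0],[0,0,0,0],[0,0,0,0]]]' 0.6
python3 - <<'E'
from h import *
s=telemetry.observe();print(s['tool_pos'],s['opening'],s['grip_force'],s['wrist_force'],go(s,[.5027,.2366,.0445]))
E
```

```text
t: 4.15
tool_pos: [0.5037, 0.2392, 0.0465]
tcp_rot: [2.744, 1.529, 0.004]
wrist_force: [0.0, -0.1, -0.3]
opening: 0.999
grip_force: 0.0
t: 4.82
tool_pos: [0.504, 0.239, 0.047]
tcp_rot: [2.743, 1.53, 0.005]
wrist_force: [0.4, -0.8, 6.0]
opening: 0.684
grip_force: 64.4
[0.504 0.239 0.047] 0.6836190145021884 64.36711873859167 [ 0.4087 -0.8153  6.0301] [-0.0687  0.0031  0.0617]
```

```bash
python3 -m jog '[[[0,0,-0.15,0],[0,0,-0.4,0],[0,0,-0.5,0],[0,0,-0.5,0],[0,0,-0.5,0],[0,0,-0.5,-0.02],[0,0,-0.5,-0.04],[0,0,-0.2,-0.05]]]'
python3 -m jog '[[[0,0,0,-0.055],[0,0,0,-0.055],[0,0,0,-0.055],[0,0,0,-0.055],[0,0,0,-0.055],[0,0,0,-0.055],[0,0,0,-0.055],[0,0,0,-0.04]]]'
python3 - <<'E'
from h import *
s=telemetry.observe();print(s['tool_pos'],s['opening'],s['grip_force'],s['wrist_force'],s['ft_torque'],go(s,[.590,-.267,.177]),s['joints'])
E
```

```text
t: 5.48
tool_pos: [0.5025, 0.239, 0.1772]
tcp_rot: [2.555, 1.827, 0.002]
wrist_force: [0.0, 1.0, -6.3]
opening: 0.686
grip_force: 67.0
t: 6.15
tool_pos: [0.5012, 0.2374, 0.1739]
tcp_rot: [-1.573, -2.717, 0.007]
wrist_force: [-0.5, -0.1, -8.0]
opening: 0.683
grip_force: 66.9
[0.5012 0.2374 0.1739] 0.6833890600245117 66.87548188492656 [-0.4655 -0.08   -8.0092] [0.0339 0.0153 0.0242] [-12.0407  -4.3539  -0.0523] [-0.0631  0.6127 -0.6656  1.7597  0.4571  0.9343 -0.399 ]
```

```bash
python3 -m jog '[[[-0.3,-0.1,0,0],[-0.6,-0.22,-0.05,0],[-0.85,-0.31,-0.05,0],[-0.85,-0.31,0,0],[-0.85,-0.31,0,0],[-0.85,-0.31,0,0],[-0.85,-0.31,0,0],[-0.85,-0.31,0,0]]]'
python3 -m jog '[[[-0.85,-0.31,0,0],[-0.85,-0.31,0,0],[-0.85,-0.31,0,0],[-0.85,-0.31,0,0],[-0.7,-0.25,0,0],[-0.4,-0.15,0,0],[0,0,0,0],[0,0,0,0]]]'
python3 - <<'E'
from h import *
c=capture('wrist');np.savez('w2.npz',**c);cv2.imwrite('pics/w2.png',c['frame'][:,:,::-1])
s=telemetry.observe();print(s['tool_pos'],s['joints'],go(s,[.590,-.267,.177]))
E
```

```text
t: 6.82
tool_pos: [0.5438, -0.0165, 0.1785]
tcp_rot: [-1.584, -2.711, 0.005]
wrist_force: [0.6, -0.2, -7.6]
opening: 0.685
grip_force: 66.9
t: 7.48
tool_pos: [0.5748, -0.2051, 0.1776]
tcp_rot: [-1.588, -2.706, 0.004]
wrist_force: [0.2, -0.1, -8.0]
opening: 0.686
grip_force: 67.0
[ 0.5753 -0.2024  0.1781] [ 0.6957  0.6906 -0.6782  1.5966  0.4834  1.0324  0.3886] [-1.5866 -0.4732  0.024 ]
```

View pics/w2.png

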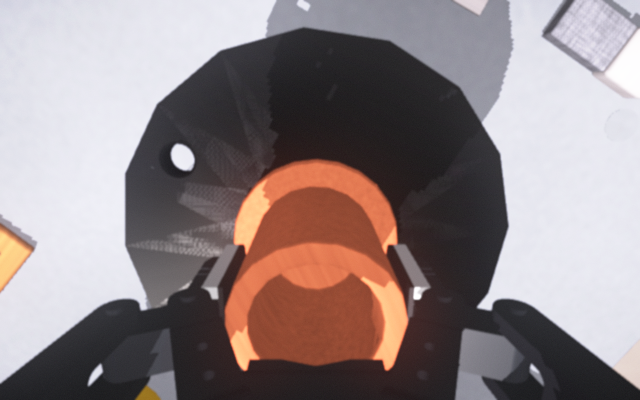

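The board is held level. One hole shows at (180,157); the other hole and the wheel are hidden. I'll move over the wheel, hover low, and measure the holes with the outer cameras.

```bash
python3 -m jog '[[[-0.4,-0.12,0,0],[-0.5,-0.15,0,0],[-0.43,-0.12,0,0],[-0.2,-0.05,0,-0.03],[0,0,0.4,0],[0,0,0.4,0],[0,0,0.2,0],[0,0,0,0]]]'
python3 -m jog '[[[0,0,0,0],[0,0,0,0],[0,0,0,0],[0,0,0,0],[0,0,0,0],[0,0,0,0],[0,0,0,0],[0,0,0,0]]]'
python3 - <<'E'
from h import *
s=telemetry.observe();print(s['tool_pos'],s['tcp_rot'],go(s,[.5898,-.2644,.135]))
I=[]
for n in('scene','top','wrist'):
    c=capture(n);np.savez(n+'3.npz',**c)
    if n=='wrist':continue
    u,v=proj(c,[.59,-.266,.09]).astype(int);f=c['frame'][v-40:v+40,u-40:u+40,::-1];I.append(cv2.convertScaleAbs(cv2.resize(f,(400,400),interpolation=cv2.INTER_CUBIC),alpha=1.6,beta=10));print(u,v)
cv2.imwrite('pics/crop3.png',np.hstack(I))
E
```

```text
t: 8.2
tool_pos: [0.5897, -0.262, 0.1365]
tcp_rot: [-1.492, -2.756, 0.002]
wrist_force: [-1.2, -0.1, -7.9]
opening: 0.688
grip_force: 66.8
t: 8.87
tool_pos: [0.5921, -0.2638, 0.1394]
tcp_rot: [1.499, 2.761, 0.0]
wrist_force: [-1.2, -0.2, -7.9]
opening: 0.681
grip_force: 66.9
[ 0.5921 -0.2638  0.1394] [1.4986 2.7611 0.    ] [ 0.0181 -0.0566  0.1097]
252 177
381 167
```

View pics/crop3.png

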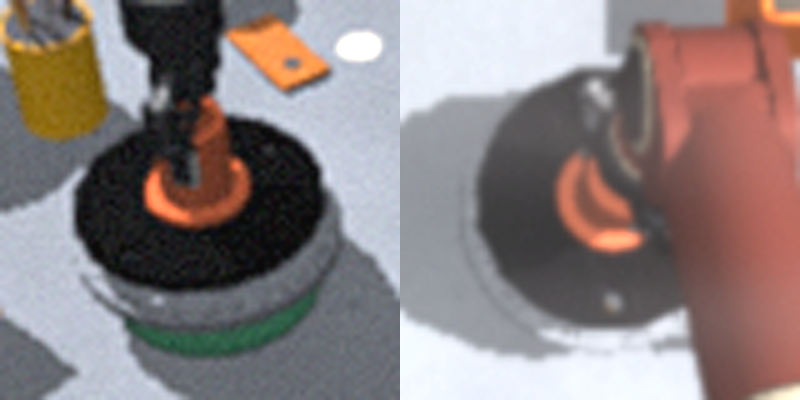

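The top view shows one hole at about pixel (383.4,186.6); the scene view shows the bat concentric-looking over the head. Next, the other hole in the wrist view.

```bash
python3 - <<'E'
from h import *
c=dict(np.load('wrist3.npz'));zb=.1394-.047
cv2.imwrite('pics/w3.png',cv2.convertScaleAbs(c['frame'][:,:,::-1],alpha=1.5))
s=telemetry.observe();tx=np.degrees(2*np.arctan2(2.7611,1.4986));print('toolx',tx)
y=np.radians(tx+59.4);ctr=s['tool_pos'][:2]-.0025*np.array([np.cos(np.radians(tx)),np.sin(np.radians(tx))])
for k in(1,-1):
    h=ctr+k*.08*np.array([np.cos(y),np.sin(y)]);print('pred hole',h,proj(c,[*h,zb+.006]))
    pn=np.array([.5912,-.2665])-k*.08*np.array([np.cos(np.radians(2.2)),np.sin(np.radians(2.2))]);print('pin px',pn,proj(c,[*pn,.075]))
    t=dict(np.load('top3.npz'));print('top px',proj(t,[*h,zb+.006]))
t=dict(np.load('top3.npz'));g=cv2.cvtColor(t['frame'],cv2.COLOR_RGB2GRAY).astype(int);print(g[182:192,378:390])
E
```

```text
toolx 123.01779029770935
pred hole [ 0.5135 -0.2692] [181.2081 154.7253]
pin px [ 0.5113 -0.2696] [191.8318 146.5503]
top px [383.2456 186.7269]
pred hole [ 0.6734 -0.2624] [433.2971 294.6997]
pin px [ 0.6711 -0.2634] [418.028  274.5483]
top px [381.4011 145.4286]
[[40 42 42 42 42 41 41 41 42 42 43 42]
 [42 43 43 44 42 41 42 42 43 43 43 43]
 [43 44 45 47 47 45 44 44 44 45 44 44]
 [44 45 47 49 58 60 54 47 44 46 47 46]
 [45 46 47 54 73 80 74 56 46 47 49 47]
 [46 47 47 55 76 86 84 62 49 48 49 48]
 [46 47 47 52 66 78 78 61 50 48 50 48]
 [47 47 47 49 54 60 59 53 49 48 49 49]
 [48 49 48 49 49 50 50 48 49 49 49 50]
 [52 50 50 50 50 51 51 51 52 55 57 61]]
```

View pics/w3.png

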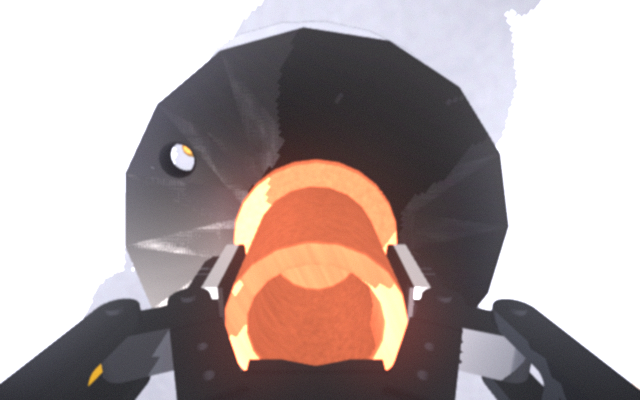

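The wrist view shows the hole at (180,157) with the brass pin at its upper right (188,150). That makes the offset directly measurable.

```bash
cat > m.py <<'E'
from h import *
from scipy.optimize import least_squares
from scipy.spatial.transform import Rotation as Ro
def meas(c,s,zb,guess=(181,157)):
    hsv=cv2.cvtColor(c['frame'],cv2.COLOR_RGB2HSV)
    p,a=spot(c,guess,20,(0,0,70),(179,255,255));H=ray(c,p,zb+.006);print('hole px',p,a,H)
    q,b=spot(c,guess,17,(15,110,70),(35,255,255));print('pin px',q,b)
    dk=cv2.inRange(hsv,(0,0,0),(179,255,75));dk[240:]=0
    dk=cv2.morphologyEx(dk,cv2.MORPH_OPEN,np.ones((5,5)))
    cs,_=cv2.findContours(dk,cv2.RETR_EXTERNAL,cv2.CHAIN_APPROX_NONE);cc=cv2.convexHull(max(cs,key=cv2.contourArea))
    ap=cv2.approxPolyDP(cc,4,True)[:,0];ap=ap[ap[:,1]<232];print(ap.tolist())
    W=np.array([ray(c,v,zb+.012)[:2] for v in ap])
    f=least_squares(lambda x:np.linalg.norm(W-x[:2],axis=1)-.1005,[.59,-.266],loss='soft_l1',f_scale=.001);print('ctr',f.x,'res',f.fun*1e3)
    d=f.x-H[:2];print('hole-ctr dist',np.linalg.norm(d),'yaw',ang(d))
    return H,q,f.x
if __name__=='__main__':
    s=telemetry.observe();zb=s['tool_pos'][2]-.047
    c=dict(np.load('wrist3.npz'));print(proj(c,[*s['tool_pos'][:2],zb+.09]))
    H,q,x=meas(c,s,zb);print(ray(c,q,.074))
E
python3 m.py
```

```text
[313.6819 315.6194]
hole px [182.1013 156.8049] 533 [ 0.5144 -0.2699  0.0983]
pin px [187.2241 150.3966] 58
[[137, 151], [158, 105], [221, 51], [299, 29], [388, 41], [462, 93], [498, 154], [506, 228], [155, 202], [139, 184]]
ctr [ 0.5951 -0.2654] res [ -0.1558   1.208    0.7954   0.0875   0.0202  -0.6511  -0.5576  -0.4095
 -14.365   -5.1857]
hole-ctr dist 0.0808518305637051 yaw 3.18941706778775
[ 0.5098 -0.2733  0.074 ]
```

```bash
python3 -m jog '[[[0.03,-0.065,0,0],[0,0,0.1,0],[0,0,0.1,0],[0,0,0,0],[0,0,0,0],[0,0,0,0],[0,0,0,0],[0,0,0,0]]]'
cat > look.py <<'E'
import sys
from m import *
n=sys.argv[1];P=[];T=[]
for i in range(4):
    s=telemetry.observe();T.append(s['tool_pos']);c=capture('wrist')
T=np.array(T);print(T,s['tcp_rot']);zb=T.mean(0)[2]-.047
np.savez(f'{n}.npz',**c);H,q,x=meas(c,s,zb)
for k in(.074,): print('target pin px',proj(c,[.5113,-.2696,k]),'hole->pin mm',(np.array([.5113,-.2696])-H[:2])*1e3)
im=cv2.resize(c['frame'][117:197,142:222,::-1],(480,480),interpolation=cv2.INTER_CUBIC);cv2.imwrite(f'pics/{n}.png',im)
E
python3 look.py w4
```

```text
t: 9.68
tool_pos: [0.5895, -0.2641, 0.1315]
tcp_rot: [1.498, 2.761, 0.0]
wrist_force: [0.0, 0.9, -7.2]
opening: 0.686
grip_force: 67.0
[[ 0.5895 -0.2641  0.1315]
 [ 0.5895 -0.2641  0.1315]
 [ 0.5894 -0.2641  0.1315]
 [ 0.5894 -0.2641  0.1315]] [1.4982 2.761  0.0002]
hole px [182.3295 156.8267] 525 [ 0.5118 -0.2702  0.0905]
pin px [187.7    152.9455] 110
[[136, 154], [158, 105], [221, 51], [299, 29], [388, 41], [459, 88], [497, 151], [506, 229], [182, 202], [140, 177]]
ctr [ 0.5925 -0.2657] res [ -0.1112   1.2498   0.7964   0.0448  -0.07    -0.2482  -0.6823  -0.4851
 -27.9358  -4.9423]
hole-ctr dist 0.08081117815238789 yaw 3.2125872060617042
target pin px [192.4368 150.4312] hole->pin mm [-0.5188  0.6101]
```

View pics/w4.png

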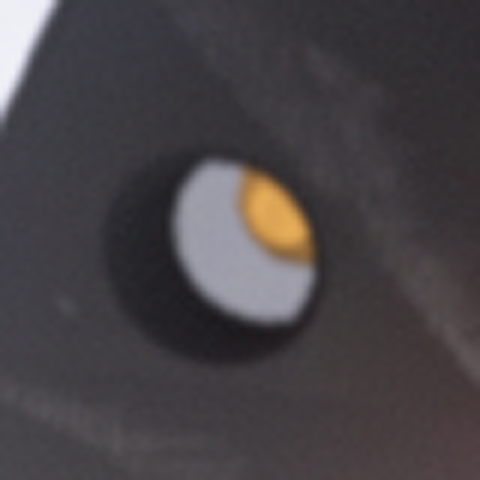

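Crop: hole mouth centred at about (177.7,160.3), pin top disc at about (189.2,151.3). Comparing them in world coordinates.

```bash
python3 - <<'E'
from h import *
c=dict(np.load('w4.npz'));zb=.1315-.047
m=ray(c,(177.7,160.3),zb+.012);h=ray(c,(182.33,156.83),zb+.006);p=ray(c,(189.2,151.3),.076)
print(m,h,p,(p-h)*1e3,(p-m)*1e3)
E
```

```text
[ 0.512  -0.271   0.0965] [ 0.5118 -0.2702  0.0905] [ 0.5104 -0.2704  0.076 ] [ -1.397  -0.175 -14.5  ] [ -1.5702   0.5833 -20.5   ]
```

```bash
python3 -m jog '[[[0.01,-0.03,0,0.006],[0,0,0.08,0],[0,0,0.08,0],[0,0,0.06,0],[0,0,0.04,0],[0,0,0,0],[0,0,0,0],[0,0,0,0]]]'
python3 look.py w5
python3 -c "
import cv2,numpy as np
c=np.load('w5.npz')['frame'];cv2.imwrite('pics/w5.png',cv2.resize(c[117:197,142:222,::-1],(480,480),interpolation=cv2.INTER_CUBIC))"
```

```text
t: 10.55
tool_pos: [0.5883, -0.2644, 0.121]
tcp_rot: [1.515, 2.752, 0.0]
wrist_force: [-0.6, 0.3, -6.5]
opening: 0.682
grip_force: 67.0
[[ 0.5883 -0.2644  0.121 ]
 [ 0.5883 -0.2644  0.1211]
 [ 0.5883 -0.2644  0.1211]
 [ 0.5882 -0.2644  0.1211]] [1.5147 2.7519 0.0003]
hole px [182.2874 156.8774] 522 [ 0.5106 -0.2696  0.0801]
pin px [185.2337 155.9349] 261
[[134, 158], [158, 105], [221, 51], [299, 29], [388, 41], [459, 88], [499, 155], [506, 228], [155, 183], [135, 172]]
ctr [ 0.5912 -0.266 ] res [  0.1238   1.1508   0.7015  -0.0289  -0.1034  -0.2303  -0.3272  -0.4276
 -12.9028  -2.1007]
hole-ctr dist 0.08071957634613462 yaw 2.577700191229907
target pin px [187.5802 155.5844] hole->pin mm [0.7199 0.0444]
```

View pics/w5.png

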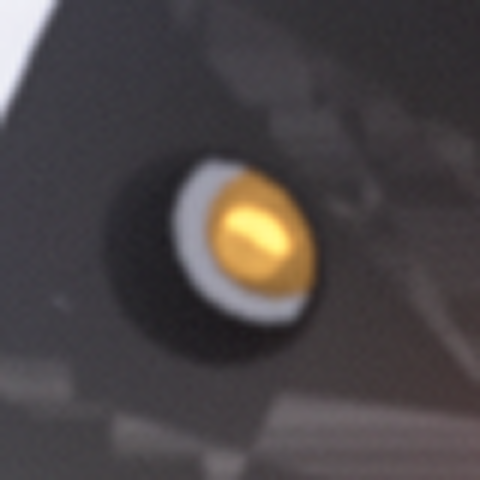

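The pin is aligned with the visible hole to within about 1 mm: pin (258,235) against hole axis (262,231) in the crop. Descending gently.

```bash
python3 -m jog '[[[0,0,0.04,0],[0,0,0.04,0],[0,0,0.03,0],[0,0,0.03,0],[0,0,0,0],[0,0,0,0],[0,0,0,0],[0,0,0,0]]]'
python3 look.py w6
```

```text
t: 11.42
tool_pos: [0.5882, -0.2644, 0.1154]
tcp_rot: [1.515, 2.752, 0.0]
wrist_force: [0.1, -0.3, -7.1]
opening: 0.684
grip_force: 67.0
[[ 0.5882 -0.2644  0.1154]
 [ 0.5882 -0.2644  0.1154]
 [ 0.5881 -0.2644  0.1154]
 [ 0.5881 -0.2644  0.1154]] [1.5149 2.752  0.0002]
hole px [182.2775 156.8343] 519 [ 0.5105 -0.2696  0.0744]
pin px [183.5864 157.1019] 324
[[136, 159], [158, 105], [222, 51], [299, 29], [388, 41], [459, 88], [499, 155], [506, 229], [155, 202], [141, 191]]
ctr [ 0.5915 -0.2659] res [ -0.5022   1.5575   0.8093   0.1509  -0.1023  -0.4103  -0.662   -0.8065
 -13.9309  -6.269 ]
hole-ctr dist 0.08116380048343869 yaw 2.61425593172439
target pin px [184.042  157.5163] hole->pin mm [0.8404 0.024 ]
```

```bash
python3 -m jog '[[[0,0,0.03,0],[0,0,0.02,0],[0,0,0.02,0],[0,0,0.01,0],[0,0,0.01,0],[0,0,0,0],[0,0,0,0],[0,0,0,0]]]'
```

```text
t: 12.28
tool_pos: [0.588, -0.2646, 0.1122]
tcp_rot: [1.515, 2.752, -0.0]
wrist_force: [-2.3, -0.4, -2.4]
opening: 0.684
grip_force: 67.5
```

```bash
python3 -m jog '[[[0,0,0.015,0],[0,0,0.015,0],[0,0,0,0],[0,0,0,0],[0,0,0,0],[0,0,0,0],[0,0,0,0],[0,0,0,0]]]'
```

```text
t: 12.95
tool_pos: [0.5881, -0.2646, 0.112]
tcp_rot: [1.515, 2.751, -0.001]
wrist_force: [-6.4, -0.0, 4.0]
opening: 0.685
grip_force: 67.9
```

Seated: TCP z dropped to exactly 65 mm above the grasp height. Releasing and retreating.

```bash
python3 -m jog '[[[0,0,-0.015,0],[0,0,0,0],[0,0,0,0],[0,0,0,0],[0,0,0,0],[0,0,0,0],[0,0,0,0],[0,0,0,0]]]' 0
python3 -m jog '[[[0,0,-0.1,0],[0,0,-0.2,0],[0,0,-0.4,0],[0,0,-0.6,0],[0,0,-0.6,0],[0,0,-0.6,0],[0,0,-0.4,0],[0,0,0,0]]]'
python3 -m jog '[[[0.4,0.1,0,0],[0.8,0.1,0,0],[0.8,0.1,0,0],[0.8,0.1,0,0],[0.6,0,0,0],[0.3,0,0,0],[0,0,0,0],[0,0,0,0]]]'
python3 - <<'E'
from h import *
I=[]
for n in('scene','top'):
    c=capture(n);np.savez(n+'7.npz',**c)
    u,v=proj(c,[.59,-.266,.08]).astype(int);I.append(cv2.convertScaleAbs(cv2.resize(c['frame'][v-40:v+40,u-40:u+40,::-1],(400,400),interpolation=cv2.INTER_CUBIC),alpha=1.6,beta=10))
cv2.imwrite('pics/crop7.png',np.hstack(I))
E
```

```text
t: 13.62
tool_pos: [0.5881, -0.2644, 0.1111]
tcp_rot: [1.515, 2.752, 0.0]
wrist_force: [-0.7, -0.3, 0.5]
opening: 1.0
grip_force: 0.0
t: 14.28
tool_pos: [0.5907, -0.2643, 0.2326]
tcp_rot: [1.511, 2.744, 0.004]
wrist_force: [1.4, 0.5, -0.2]
opening: 1.003
grip_force: 0.0
t: 14.95
tool_pos: [0.5228, -0.1319, 0.2272]
tcp_rot: [1.515, 2.751, -0.001]
wrist_force: [-0.0, -0.8, -1.0]
opening: 1.0
grip_force: 0.0
```

View pics/crop7.png

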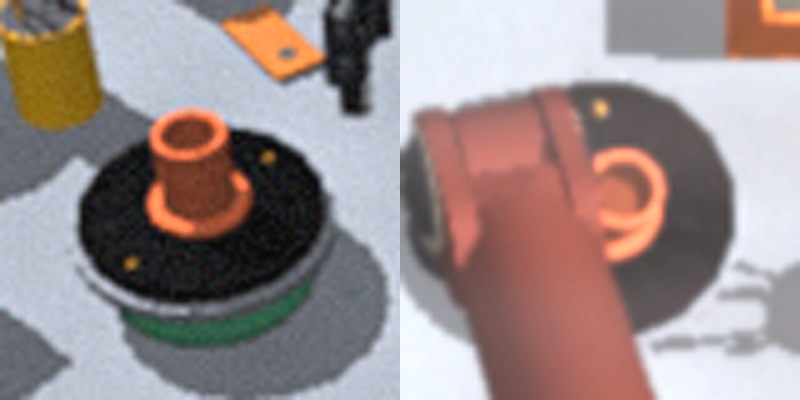

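Both brass pins show in the holes, at scene-crop (267,157) and (131,264). The bat lies flat and concentric on the head, and the arm is clear of it. Handing in.

```bash
python3 -c "
from plant import order
print(order.finish_job())"
```

```text
the job is handed in; nothing more can be done
None
```

The chuck board is mounted on the banding wheel: both pins show in the bat's holes, it lies flat, and it is released with the arm clear. I handed the job in at about 15 s and was given no verdict.

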